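# Fetch the comb from behind the bottles and put them back

## Robot

A 7-joint arm with a two-finger parallel gripper is mounted at the origin on the work surface. World frame = base frame: x ahead of the robot, y to its left, z up, the work surface at z = 0. Lengths are in m, angles in degrees, forces in N, time in s.
With the tool pointing down it reaches from about 0.35 to 0.9 m from the base axis. Payload 7.2 kg.
Tool frame: the origin (TCP) lies on the mounting face of the last link; the fingertips stand 182 mm ahead of it and the grasp point (between the pads) lies 163 mm ahead of it; z points along the fingers, y is the line along which they close (so a half turn about z gives the same grasp; the last joint's range is limited). The gripper opens to 88 mm and grips with 3 to 60 N. Pads are 20 mm wide; open, the fingers measure 115 mm over their backs; the gripper's body (75 mm by 178 mm) begins 61 mm behind the grasp point.
Start: joints at [67.426, 23.554, -0.728, 91.456, 0.321, 64.991, -4.71], TCP at [0.2, -0.592, 0.405] pointing down, gripper open.
Joint ranges: [-169.25, 169.25], [-16.82, 113.86], [-84.01, 82.57], [7.8, 145.47], [-59.2, 239.2], [7.22, 106.19], [-163.78, 163.78]. Speed limits (degrees/s): [136.94, 136.94, 172.46, 172.46, 180, 180, 180].

## Interface

Orientations are given as [roll, pitch, yaw] about the fixed x, y, z axes, in that order (R = Rz(yaw) Ry(pitch) Rx(roll)).
In Python, from rig import r, capture, nets gives the robot as it stands. The module is installed in compiled form; this text tells all that it offers.
- The arm moves only by the tool carry_out, never from a script. Its argument "steps" is one flat list of numbers, 6 for each row, row after row: the shift along the tool's x, y, z in m, then the turn, a rotation vector about the tool's x, y, z in rad. In form: [x, y, z, wx, wy, wz, x, y, z, wx, wy, wz, ...]. A call has 1 to 8 rows; each row is the pose to reach, as a shift and turn from the pose commanded when the call began, along the tool's axes at that moment; what a row does not reach only later rows make up. A row lasts 1/12 s, in which the tool goes at most 41.7 mm and 7.16 degrees, less where a joint would pass 70% of its speed; a pose out of reach is approached as far as the arm can. A call with a gripper value outside its range is refused whole. "claw" is the finger opening in m, from 0 to 0.0878, set as the call begins (left out, the last holds). The fingers move at their own pace and stop on an object; "squeeze" is the grip in N (left out, the last holds). Time passes only in rows, so rows that repeat a pose let the fingers close. It gives the time, the measured TCP pose, the force, the opening and the grip force at its end, in the units of the state.
- r.sense(): the state, without advancing time (a new reading comes with each control period).
- capture(name): name is "scene" or "top"; returns a dict with "pixels" (384x512x3 uint8, blue, green, red), "range_z" (384x512 float32, m along the optical axis (not along the pixel's ray), 0 where there is no reading), "mtx" (3x3 intrinsics, pixels), "cam_to_world" (4x4, takes a point from camera to world coordinates). Camera axes: x right, y down, z forward; pixel columns grow to the right and rows downward; lengths in m; the calibration is good to about 2 mm. A picture is of the moment at which its call begins.
- r.sign_off(): hands the job in; it is judged then, once.
Trained networks look in the newest picture that a camera, given by its name, has taken for a name from the list of things; names that differ only in an ending like _2 or _b are one class to them, and where a whole thing is asked for, a point or a joint stands for the part that bears it (a point fixed in the world has none). Each returns a list of dicts, best first, with "confidence" (0 to 1); they miss things now and then, are a little off and sometimes report something else, mostly with a low value. They report only what shows in the picture. A call takes as long as a camera call. They do not tell look-alikes from the thing itself.
- nets.regions_of(camera, name): "mask" (384x512 bool, what is visible of it) and "bbox" ([left, top, right, bottom] in pixels, round what is visible of it).
The state is a dict: "t": time; "q": joint angles; "dq": joint speeds; "joint_torque": joint torques, N m; "position": TCP position; "orientation": TCP orientation; "force": force on the tool from outside, world axes, zero at the start; "wrist_torque": the same for the moment, N m; "gripper_width": finger opening in m; "finger_force": force on a finger pad.
Only numpy, scipy, OpenCV 4.12 (cv2) and the standard library are available. Lean on these libraries where they do the work, as an engineer would, in place of code of your own. Each camera call takes 0.05 s, during which the arm holds its last target. There are 200 camera calls.

## Task

The comb lies at the back of the steel caddy behind the treat jar, the shampoo bottle and the wipes box. First stand all three of these upright on the cork mat, leaving the comb where it is; then lay the comb flat inside the white tool tray, and only after that stand each of the three back upright in the middle of the rubber pad it came from, the wipes box squared up with its pad. Tip nothing over and leave the little finger brush in front where it is.

Things in the scene. Friction and masses are not known exactly. Their poses are not given: they have to be found in the camera images.
- jar: treat jar: upright glass cylinder 60 mm in diameter and 80 mm high, with a steel lid 56 mm in diameter above it, 98 mm in all, 0.17 to 0.34 kg. Origin at the centre of its underside, z up. At the start it stands on jar_pad.
- bottle: shampoo bottle: upright white plastic cylinder 42 mm in diameter up to 85 mm, then a shoulder and a narrow 22 mm cap, 118 mm in all, 0.1 to 0.2 kg. Origin at the centre of its underside, z up. At the start it stands on bottle_pad.
- wipes_box: wipes dispenser: upright white plastic box, 40 mm along its x axis, 62 mm along its y axis, 92 mm high plus a 3 mm button on top, about 0.13 kg. Origin at the centre of its underside, z up. At the start it stands on box_pad, long sides about parallel to the pad's.
- comb: purple plastic comb lying flat: a bar 180 mm long (its x), 14 mm wide (y), 12 mm thick (z); teeth stick out 24 mm from its -y side over x = 12 to 88 mm, the -x half is a bare handle. 45 g. Origin: centre of the bar's underside; pinch the bar across y at the origin or up to 20 mm towards -x. At the start on the caddy's 3 mm steel plate, lying across it behind (beyond) the three standing things.
- jar_pad: home of the jar: fixed black rubber disc, the larger, 84 mm in diameter, 4 mm thick, on the caddy's 3 mm plate, top 7 mm above the bench. Origin: centre of its underside; x towards the comb, y along the row. The three pads are in a row 92 mm apart, in varying order; comb about 90 mm behind. The caddy, 190 x 320 mm, has a 14 mm high lip at back and ends.
- bottle_pad: home of the bottle: fixed round black rubber pad, the smaller round one, 66 mm in diameter, 4 mm thick, top 7 mm above the bench. Origin and axes as for jar_pad.
- box_pad: home of the wipes box: fixed rectangular black rubber pad, 64 mm along its x axis, 86 mm along its y axis, 4 mm thick, top 7 mm above the bench. Origin and axes as for jar_pad; the wipes box stands with its x axis along this x axis.
- side_mat: side area: fixed brown cork mat lying on the bench to one side (left or right), 260 mm along its x axis, 110 mm along its y axis, 4 mm thick. Origin at the centre of its underside, z up. Room for three things in a row along x, about 82 mm apart. On the bench beyond, clear of the work, stand a 50 mm high bowl and a 23 mm high brush.
- tool_tray: fixed white plastic open tray lying on the bench on the side opposite the mat, 226 mm along its x axis, 110 mm along its y axis, 18 mm high; walls and floor 5 mm thick, inside 216 by 100 mm. Origin at the centre of its underside, z up. The comb fits in lengthwise along x, either way round.
- finger_brush: bystander: grey silicone finger brush standing open end down, 26 mm in diameter and 32 mm high, on the bench between the robot and the caddy; leave it. Origin at the centre of its underside.
Mind the look-alikes: they are no part of the job. Leave any red look-alike of the bottle alone.

How it is judged:
By the outcome, as a careful person would: the job done as asked, in the order asked, and still so for the second after the job is handed in, with the robot touching nothing.
It also fails if it takes over 144 s, if anything falls off the work surface, if the arm or the gripper's body presses on something with over 40 N, if the wrist force passes 120 N, or if a joint passes its speed limit or range.

## Working session

There is one attempt and no reset: what is moved stays moved. The work goes in short steps, Python scripts to look and compute and a tool call to move; the robot and the scene stay as the last step left them, time stands still between calls to the robot, and variables do not carry over. Pictures are saved under pics/ and viewed, at most 14 in all, crops included, and the job is handed in when it is done.

Besides the shell and the picture viewer there is one more tool, called after ">>>" as a command line: name --argument value ..., lists and objects as JSON in quotes. carry_out: Moves the arm, as the interface text tells. Its arguments: {"type":"object","properties":{"steps":{"type":"array","items":{"type":"number"}},"claw":{"type":"number"},"squeeze":{"type":"number"}},"required":["steps"]}

```bash
mkdir -p pics
cat > h.py <<'E'
import numpy as np, cv2
from rig import r, capture, nets
def world(c, mask):
    v,u=np.nonzero(mask & (c["range_z"]>0)); z=c["range_z"][v,u]
    K=c["mtx"]; P=np.c_[(u-K[0,2])/K[0,0]*z,(v-K[1,2])/K[1,1]*z,z,np.ones(len(z))]
    return (P@c["cam_to_world"].T)[:,:3]
E
python3 - <<'E'
from h import *
print({k:np.round(v,3) for k,v in r.sense().items()})
for n in ("scene","top"):
    c=capture(n); cv2.imwrite(f"pics/{n}0.png",c["pixels"]); print(n,np.round(c["cam_to_world"],3).tolist())
    for k in "jar bottle wipes_box comb jar_pad bottle_pad box_pad side_mat tool_tray finger_brush".split():
        for d in nets.regions_of(n,k)[:3]:
            P=world(c,d["mask"])
            if len(P)<5: continue
            zt=np.percentile(P[:,2],95); T=P[P[:,2]>zt-.008]
            rect=cv2.minAreaRect((T[:,:2]*1000).astype(np.float32))
            print(k,round(float(d["confidence"]),2),[int(x) for x in d["bbox"]],len(P),"ztop",round(zt,3),"med",np.round(np.median(T,0),3),"rect",np.round(rect[0]),np.round(rect[1]),round(rect[2],1))
E
```

```text
{'t': np.float64(0.0), 'q': array([67.427, 23.601, -0.728, 91.502,  0.319, 64.991, -4.708]), 'dq': array([ 0.076, -0.124, -0.011,  0.047,  0.136,  0.07 ,  0.003]), 'joint_torque': array([ 1.0000e-03, -5.8795e+01,  6.4200e-01, -2.9108e+01, -5.4000e-02,
        1.8000e-02,  0.0000e+00]), 'position': array([ 0.2  , -0.592,  0.404]), 'orientation': array([-1.79908e+02,  5.00000e-03,  1.86670e+01]), 'force': array([-0.555, -0.299, -0.289]), 'wrist_torque': array([-0.004, -0.002,  0.015]), 'finger_force': np.float64(0.0), 'gripper_width': np.float64(0.088)}
scene [[0.524, 0.747, -0.408, 0.963], [0.851, -0.465, 0.243, -0.26], [-0.008, -0.475, -0.88, 0.971], [0.0, 0.0, 0.0, 1.0]]
jar 0.96 [273, 159, 299, 197] 751 ztop 0.107 med [0.537 0.094 0.105] rect [536.  94.] [51. 54.] 9.1
bottle 0.97 [212, 196, 236, 227] 494 ztop 0.126 med [ 0.54  -0.087  0.125] rect [539. -87.] [21. 20.] 61.3
bottle 0.88 [171, 155, 192, 192] 504 ztop 0.118 med [ 0.386 -0.123  0.118] rect [ 385. -123.] [20. 21.] 86.6
wipes_box 0.74 [239, 173, 273, 216] 877 ztop 0.103 med [0.539 0.003 0.1  ] rect [537.   5.] [40. 63.] 3
[... 1912 characters left out ...]
  0.124] rect [537. -86.] [20. 21.] 46.1
box_pad 0.74 [244, 175, 283, 205] 408 ztop 0.009 med [ 0.513 -0.006  0.006] rect [531.   3.] [63. 90.] 2.4
box_pad 0.41 [94, 157, 151, 260] 4959 ztop 0.018 med [0.491 0.333 0.017] rect [494. 327.] [226. 112.] 4.2
side_mat 0.82 [374, 154, 434, 267] 5432 ztop 0.005 med [ 0.485 -0.31   0.003] rect [ 488. -312.] [260. 113.] 3.8
tool_tray 0.62 [97, 155, 149, 260] 5035 ztop 0.018 med [0.492 0.332 0.017] rect [494. 327.] [226. 111.] 3.7
finger_brush 0.68 [292, 175, 319, 203] 264 ztop 0.009 med [ 0.518 -0.084  0.006] rect [527. -86.] [64. 49.] 62.0
finger_brush 0.44 [284, 237, 297, 248] 115 ztop 0.031 med [ 0.407 -0.05   0.028] rect [407. -51.] [20. 20.] 44.4
```

```bash
python3 -c "
import cv2
a=cv2.imread('pics/scene0.png');b=cv2.imread('pics/top0.png')
cv2.imwrite('pics/s0.png',cv2.resize(a,(800,600)));cv2.imwrite('pics/t0.png',cv2.resize(b,(800,600)))"
```

```text
(no output)
```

View pics/s0.png

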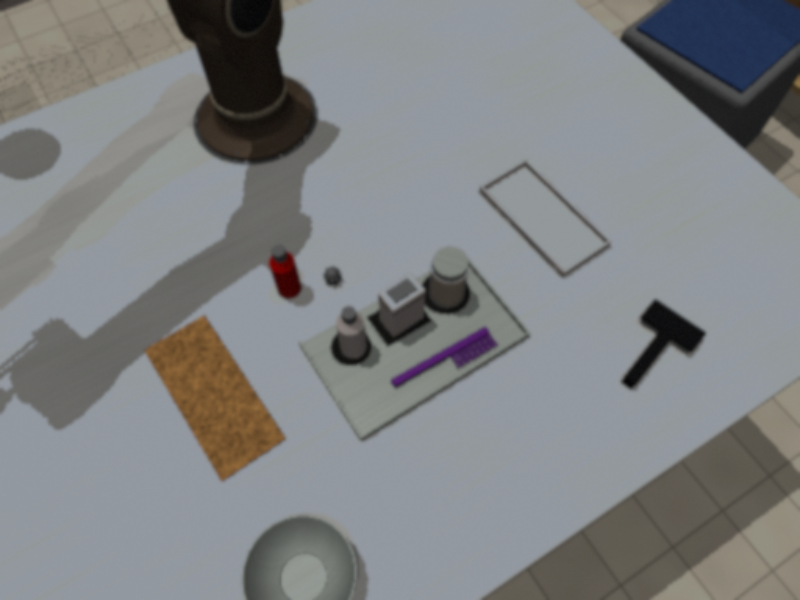

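View pics/t0.png

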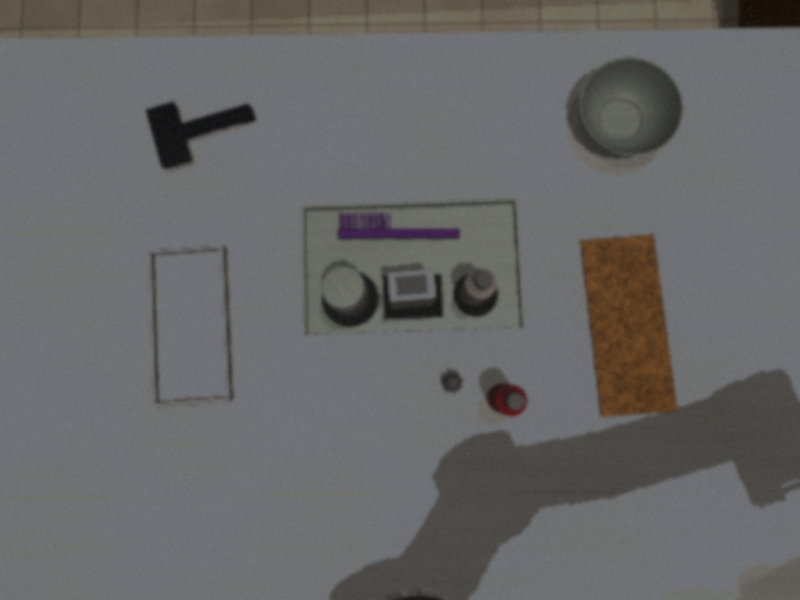

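The scene view shows the row along the caddy: bottle (350,335), box (402,305), jar (449,280). The comb lies behind them with its teeth facing away and towards the tray. The red look-alike is at (285,272), the mat at left and the tray at right. These agree with the measured positions.

```bash
cat >> h.py <<'E'
from scipy.spatial.transform import Rotation as R
def plan(*targets):
    "each (x,y,tcp_z,yaw): shift+turn in the tool frame of the preceding pose (first: measured)"
    s=r.sense(); p=np.array(s["position"]); o=R.from_euler("xyz",s["orientation"],degrees=True)
    print("t",round(float(s["t"]),2),"p",np.round(p,4),"o",np.round(s["orientation"],2),"w",round(float(s["gripper_width"]),4),"f",np.round(s["force"],1))
    for x,y,z,yaw in targets:
        q=np.array([x,y,z]); n=R.from_euler("xyz",[180,0,yaw],degrees=True)
        print(np.round(o.inv().apply(q-p),4).tolist(),np.round((o.inv()*n).as_rotvec(),4).tolist())
        p,o=q,n
E
python3 - <<'E'
from h import *
plan((.5385,-.0865,.40,93),(.5385,-.0865,.235,93),(.5385,-.0865,.39,93),(.576,-.306,.39,4),(.576,-.306,.233,4),(.576,-.306,.39,4),(.536,.0055,.39,94))
E
```

```text
t 1.1 p [ 0.2    -0.5921  0.4046] o [-180.      0.     18.67] w 0.0877 f [-0.5 -0.  -0.3]
[0.4825, -0.3707, 0.0046] [-0.0, 0.0, -1.2973]
[0.0, -0.0, 0.165] [0.0, 0.0, 0.0]
[0.0, 0.0, -0.155] [0.0, 0.0, 0.0]
[-0.2212, 0.026, 0.0] [0.0, -0.0, 1.5533]
[0.0, -0.0, 0.157] [0.0, 0.0, 0.0]
[0.0, 0.0, -0.157] [0.0, 0.0, 0.0]
[-0.0182, -0.3135, -0.0] [0.0, 0.0, -1.5708]
```

>>> carry_out --steps '[0.015,-0.012,0,0,0,0,0.04,-0.03,0,0,0,0,0.068,-0.052,0,0,0,0,0.096,-0.074,0,0,0,0,0.124,-0.095,0,0,0,0,0.152,-0.117,0,0,0,0,0.18,-0.138,0,0,0,0,0.208,-0.16,0,0,0,0]' --claw 0.0878 --squeeze 30

```text
t: 1.77
position: [0.3465, -0.3725, 0.4049]
orientation: [180.0, -0.0, 18.7]
force: [0.6, -0.8, 0.3]
gripper_width: 0.0877
finger_force: 0.0
```

>>> carry_out --steps '[0.028,-0.022,0,0,0,-0.08,0.056,-0.043,0.001,0,0,-0.18,0.084,-0.065,0.001,0,0,-0.28,0.112,-0.086,0.001,0,0,-0.38,0.14,-0.108,0.002,0,0,-0.48,0.168,-0.129,0.002,0,0,-0.58,0.196,-0.151,0.003,0,0,-0.68,0.22,-0.169,0.004,0,0,-0.78]'

```text
t: 2.43
position: [0.5012, -0.1411, 0.401]
orientation: [180.0, -0.0, 63.7]
force: [0.6, -0.0, -0.7]
gripper_width: 0.0878
finger_force: 0.0
```

```bash
python3 -c "
from h import *
plan((.5385,-.0865,.39,93))"
```

```text
t 2.43 p [ 0.5012 -0.1411  0.401 ] o [ 1.7995e+02 -3.0000e-02  6.3700e+01] w 0.0878 f [ 0.6 -0.  -0.7]
[0.0654, 0.0093, 0.0111] [0.001, -0.0004, -0.5114]
```

>>> carry_out --steps '[0.018,0.003,0.003,0,0,-0.1,0.036,0.006,0.006,0,0,-0.2,0.052,0.008,0.008,0,0,-0.3,0.06,0.009,0.01,0,0,-0.4,0.064,0.009,0.011,0,0,-0.48,0.0654,0.0093,0.011,0,0,-0.5114,0.0654,0.0093,0.011,0,0,-0.5114,0.0654,0.0093,0.011,0,0,-0.5114]'

```text
t: 3.1
position: [0.5378, -0.0893, 0.3896]
orientation: [-180.0, 0.0, 92.6]
force: [-0.4, -0.1, 0.0]
gripper_width: 0.088
finger_force: 0.0
```

Run:
```python
from h import *
plan((.5385,-.0865,.235,93))
c=capture("scene")
d=nets.regions_of("scene","bottle")
for k in d[:2]:
    P=world(c,k["mask"]);print(k["confidence"],k["bbox"],np.round(np.median(P[P[:,2]>.115],0),4))
```

```text
t 3.1 p [ 0.5378 -0.0893  0.3896] o [-180.      0.     92.58] w 0.088 f [-0.4 -0.1  0. ]
[0.0028, 0.0008, 0.1546] [-0.0, 0.0, -0.0074]
0.7 [214.1, 195.9, 237.3, 227.5] [ 0.5423 -0.0888  0.1247]
```

>>> carry_out --steps '[0.0028,0.001,0.01,0,0,-0.007,0.0028,0.001,0.035,0,0,-0.007,0.0028,0.001,0.062,0,0,-0.007,0.0028,0.001,0.09,0,0,-0.007,0.0028,0.001,0.118,0,0,-0.007,0.0028,0.001,0.14,0,0,-0.007,0.0028,0.001,0.152,0,0,-0.007,0.0028,0.001,0.1546,0,0,-0.007]'

```text
t: 3.87
position: [0.5378, -0.0862, 0.2325]
orientation: [-179.8, -0.1, 93.1]
force: [0.2, -0.8, 0.4]
gripper_width: 0.0877
finger_force: 0.0
```

>>> carry_out --steps '[0,0,0,0,0,0,0,0,0,0,0,0,0,0,0,0,0,0,0,0,0,0,0,0,0,0,0,0,0,0,0,0,0,0,0,0,0,0,0,0,0,0,0,0,0,0,0,0]' --claw 0.03 --squeeze 25

```text
t: 4.53
position: [0.5388, -0.0864, 0.2353]
orientation: [180.0, 0.0, 93.1]
force: [-0.0, -0.2, 2.3]
gripper_width: 0.0415
finger_force: 25.0
```

```bash
python3 -c "
from h import *
plan((.5385,-.0865,.39,93),(.576,-.306,.39,4))"
```

```text
t 4.53 p [ 0.5388 -0.0864  0.2353] o [1.7998e+02 1.0000e-02 9.3050e+01] w 0.0415 f [-0.  -0.2  2.3]
[-0.0002, -0.0002, -0.1547] [0.0003, 0.0002, 0.0009]
[-0.2212, 0.026, 0.0] [0.0, -0.0, 1.5533]
```

>>> carry_out --steps '[0,0,-0.008,0,0,0,0,0,-0.025,0,0,0,0,0,-0.05,0,0,0,0,0,-0.078,0,0,0,0,0,-0.106,0,0,0,0,0,-0.132,0,0,0,0,0,-0.149,0,0,0,0,0,-0.1547,0,0,0]'

```text
t: 5.2
position: [0.5391, -0.0861, 0.3931]
orientation: [179.8, 0.1, 93.1]
force: [-0.1, 0.5, -2.4]
gripper_width: 0.0415
finger_force: 25.0
```

>>> carry_out --steps '[-0.012,0.001,0,0,0,0.06,-0.04,0.005,0,0,0,0.16,-0.075,0.009,0,0,0,0.27,-0.11,0.013,0,0,0,0.38,-0.145,0.017,0,0,0,0.49,-0.18,0.021,0,0,0,0.6,-0.208,0.024,0,0,0,0.7,-0.2212,0.026,0,0,0,0.8]'

```text
t: 5.87
position: [0.5755, -0.3106, 0.3881]
orientation: [-180.0, 0.2, 46.7]
force: [-0.3, -0.6, -2.1]
gripper_width: 0.0419
finger_force: 25.0
```

>>> carry_out --steps '[0,0,0.005,0,0,0.1,0,0,0.018,0,0,0.2,0,0,0.034,0,0,0.31,0,0,0.05,0,0,0.42,0,0,0.068,0,0,0.53,0,0,0.085,0,0,0.64,0,0,0.096,0,0,0.72,0,0,0.1,0,0,0.753]'

```text
t: 6.53
position: [0.5755, -0.3052, 0.2862]
orientation: [-179.9, 0.3, 3.8]
force: [-0.2, 0.5, -1.6]
gripper_width: 0.0417
finger_force: 25.0
```

```bash
python3 -c "
from h import *
plan((.576,-.306,.233,4))"
```

```text
t 6.53 p [ 0.5755 -0.3052  0.2862] o [-179.86    0.27    3.82] w 0.0417 f [-0.2  0.5 -1.6]
[0.0007, 0.001, 0.0532] [-0.0024, 0.0047, -0.0031]
```

>>> carry_out --steps '[0,0,0.012,0,0,0,0,0,0.026,0,0,0,0,0,0.038,0,0,0,0,0,0.046,0,0,0,0,0,0.05,0,0,0,0,0,0.0525,0,0,0,0,0,0.0535,0,0,0,0,0,0.0535,0,0,0]'

```text
t: 7.2
position: [0.5766, -0.3059, 0.2365]
orientation: [180.0, -0.0, 4.1]
force: [0.6, -0.4, -1.1]
gripper_width: 0.0414
finger_force: 25.0
```

```bash
python3 -c "
from h import *
plan((.576,-.306,.233,4))"
```

```text
t 7.2 p [ 0.5766 -0.3059  0.2365] o [ 1.7999e+02 -3.0000e-02  4.0900e+00] w 0.0414 f [ 0.6 -0.4 -1.1]
[-0.0006, 0.0, 0.0035] [0.0003, -0.0004, 0.0015]
```

>>> carry_out --steps '[0,0,0.001,0,0,0,0,0,0.002,0,0,0,0,0,0.003,0,0,0,0,0,0.0035,0,0,0,0,0,0.0035,0,0,0,0,0,0.0035,0,0,0]'

```text
t: 7.7
position: [0.5765, -0.3058, 0.2328]
orientation: [180.0, -0.0, 4.1]
force: [-0.7, -0.7, -1.8]
gripper_width: 0.0418
finger_force: 25.0
```

>>> carry_out --steps '[0,0,0,0,0,0,0,0,0,0,0,0,0,0,0,0,0,0,0,0,0,0,0,0,0,0,0,0,0,0,0,0,0,0,0,0]' --claw 0.08

```text
t: 8.2
position: [0.5765, -0.3058, 0.2329]
orientation: [180.0, -0.0, 4.1]
force: [-0.6, 0.0, 0.3]
gripper_width: 0.0777
finger_force: 0.0
```

>>> carry_out --steps '[0,0,-0.008,0,0,0,0,0,-0.03,0,0,0,0,0,-0.06,0,0,0,0,0,-0.09,0,0,0,0,0,-0.12,0,0,0,0,0,-0.145,0,0,0,0,0,-0.157,0,0,0,0,0,-0.157,0,0,0]'

```text
t: 8.87
position: [0.577, -0.306, 0.3935]
orientation: [179.8, -0.3, 4.1]
force: [0.6, -0.3, 0.1]
gripper_width: 0.0798
finger_force: 0.0
```

>>> carry_out --steps '[-0.001,-0.015,0,0,0,-0.08,-0.003,-0.05,0,0,0,-0.2,-0.005,-0.088,0,0,0,-0.32,-0.007,-0.126,0,0,0,-0.44,-0.01,-0.164,0,0,0,-0.56,-0.012,-0.202,0,0,0,-0.68,-0.014,-0.24,0,0,0,-0.8,-0.016,-0.278,0,0,0,-0.9]'

```text
t: 9.53
position: [0.5396, -0.028, 0.388]
orientation: [-179.9, 0.1, 56.0]
force: [0.4, 0.1, 0.3]
gripper_width: 0.0797
finger_force: 0.0
```

```bash
python3 -c "
from h import *
plan((.536,.0055,.39,94))"
```

```text
t 9.53 p [ 0.5396 -0.028   0.388 ] o [-1.7988e+02  7.0000e-02  5.6000e+01] w 0.0797 f [0.4 0.1 0.3]
[0.0258, -0.0218, -0.0019] [-0.0024, 0.0005, -0.6632]
```

>>> carry_out --steps '[0.008,-0.007,0,0,0,-0.1,0.015,-0.013,0,0,0,-0.21,0.021,-0.018,0,0,0,-0.32,0.025,-0.021,0,0,0,-0.43,0.0258,-0.0218,0,0,0,-0.54,0.0258,-0.0218,0,0,0,-0.63,0.0258,-0.0218,0,0,0,-0.663,0.0258,-0.0218,0,0,0,-0.663]'

```text
t: 10.2
position: [0.5368, 0.0038, 0.388]
orientation: [-179.8, -0.0, 93.7]
force: [-0.0, -0.3, 0.3]
gripper_width: 0.0801
finger_force: 0.0
```

```bash
cat >> h.py <<'E'
def find(cam,*names,conf=.3,save=None):
    c=capture(cam)
    if save: cv2.imwrite(f"pics/{save}.png",cv2.resize(c["pixels"],(800,600)))
    for k in names:
        for d in nets.regions_of(cam,k)[:2]:
            P=world(c,d["mask"])
            if d["confidence"]<conf or len(P)<5: continue
            zt=np.percentile(P[:,2],95); T=P[P[:,2]>zt-.008]
            rect=cv2.minAreaRect((T[:,:2]*1000).astype(np.float32))
            print(cam,k,round(float(d["confidence"]),2),len(P),"ztop",round(zt,3),"med",np.round(np.median(T,0),4),"rect",np.round(rect[0],1),np.round(rect[1]),round(rect[2],1))
E
python3 - <<'E'
from h import *
find("scene","bottle","bottle_pad","wipes_box","jar"); find("top","bottle","bottle_pad")
plan((.536,.0055,.232,94))
E
```

```text
scene bottle 0.84 513 ztop 0.118 med [ 0.3871 -0.1231  0.118 ] rect [ 386.1 -122.9] [19. 21.] 29.4
scene bottle 0.76 539 ztop 0.123 med [ 0.5777 -0.3036  0.1219] rect [ 577.2 -304. ] [18. 22.] 18.6
scene bottle_pad 0.85 497 ztop 0.01 med [ 0.5355 -0.0898  0.0071] rect [534.4 -89.6] [65. 64.] 8.2
scene bottle_pad 0.46 541 ztop 0.123 med [ 0.577  -0.3043  0.122 ] rect [ 576.6 -304.1] [20. 20.] 41.2
scene wipes_box 0.82 825 ztop 0.103 med [0.5392 0.0034 0.1004] rect [537.3   5.5] [41. 63.] 4.8
scene jar 0.89 785 ztop 0.108 med [0.5427 0.0928 0.1051] rect [567.4  56.2] [ 51. 154.] 37.5
top bottle 0.85 603 ztop 0.121 med [ 0.5737 -0.3027  0.1205] rect [ 573.7 -303.7] [20. 20.] 39.9
t 10.6 p [0.5373 0.004  0.3896] o [-180.      0.     93.61] w 0.0801 f [-0.1 -0.  -0.7]
[0.0016, -0.0012, 0.1576] [-0.0001, 0.0, -0.0068]
```

>>> carry_out --steps '[0.0016,-0.0012,0.01,0,0,-0.01,0.0016,-0.0012,0.035,0,0,-0.01,0.0016,-0.0012,0.062,0,0,-0.01,0.0016,-0.0012,0.09,0,0,-0.01,0.0016,-0.0012,0.118,0,0,-0.01,0.0016,-0.0012,0.14,0,0,-0.01,0.0016,-0.0012,0.153,0,0,-0.01,0.0016,-0.0012,0.1576,0,0,-0.01]'

```text
t: 11.27
position: [0.5348, 0.0055, 0.2293]
orientation: [-179.8, -0.0, 94.2]
force: [-1.2, 0.3, 0.2]
gripper_width: 0.0801
finger_force: 0.0
```

>>> carry_out --steps '[0,0,0,0,0,0,0,0,0,0,0,0,0,0,0,0,0,0,0,0,0,0,0,0,0,0,0,0,0,0,0,0,0,0,0,0,0,0,0,0,0,0,0,0,0,0,0,0]' --claw 0.028

```text
t: 11.93
position: [0.5362, 0.0054, 0.2327]
orientation: [180.0, 0.0, 94.2]
force: [-0.3, -0.2, 3.7]
gripper_width: 0.0399
finger_force: 25.0
```

```bash
python3 -c "
from h import *
plan((.536,.0055,.39,94),(.4885,-.312,.39,4))"
```

```text
t 11.93 p [0.5362 0.0054 0.2327] o [1.7995e+02 2.0000e-02 9.4200e+01] w 0.0399 f [-0.3 -0.2  3.7]
[0.0001, -0.0001, -0.1573] [0.0009, 0.0003, 0.0035]
[-0.3134, -0.0695, -0.0] [0.0, -0.0, 1.5708]
```

>>> carry_out --steps '[0,0,-0.008,0,0,0,0,0,-0.025,0,0,0,0,0,-0.05,0,0,0,0,0,-0.08,0,0,0,-0.01,-0.002,-0.11,0,0,0,-0.03,-0.007,-0.138,0,0,0,-0.06,-0.013,-0.152,0,0,0,-0.09,-0.02,-0.1573,0,0,0]'

```text
t: 12.6
position: [0.523, -0.0857, 0.3929]
orientation: [179.7, 0.0, 94.3]
force: [1.6, -0.6, -1.2]
gripper_width: 0.0397
finger_force: 25.0
```

>>> carry_out --steps '[-0.032,-0.007,0,0,0,0.06,-0.064,-0.014,0,0,0,0.16,-0.098,-0.022,0,0,0,0.27,-0.132,-0.029,0,0,0,0.38,-0.164,-0.036,0,0,0,0.49,-0.194,-0.043,0,0,0,0.6,-0.214,-0.048,0,0,0,0.7,-0.2233,-0.0495,0,0,0,0.8]'

```text
t: 13.27
position: [0.488, -0.3157, 0.3895]
orientation: [-180.0, 0.1, 47.8]
force: [-1.5, -1.3, -0.9]
gripper_width: 0.0398
finger_force: 25.0
```

>>> carry_out --steps '[0,0,0.002,0,0,0.1,0,0,0.01,0,0,0.2,0,0,0.025,0,0,0.31,0,0,0.04,0,0,0.42,0,0,0.058,0,0,0.53,0,0,0.075,0,0,0.64,0,0,0.086,0,0,0.73,0,0,0.09,0,0,0.774]'

```text
t: 13.93
position: [0.489, -0.3115, 0.2976]
orientation: [-179.9, 0.2, 3.7]
force: [-0.2, 0.3, -1.6]
gripper_width: 0.0395
finger_force: 25.0
```

```bash
python3 -c "
from h import *
plan((.4885,-.312,.2305,4))"
```

```text
t 13.93 p [ 0.489  -0.3115  0.2976] o [-1.7987e+02  1.6000e-01  3.7500e+00] w 0.0395 f [-0.2  0.3 -1.6]
[-0.0004, 0.0006, 0.0671] [-0.0022, 0.0027, -0.0044]
```

>>> carry_out --steps '[0,0,0.015,0,0,0,0,0,0.034,0,0,0,0,0,0.05,0,0,0,0,0,0.06,0,0,0,0,0,0.066,0,0,0,0,0,0.0685,0,0,0,0,0,0.0695,0,0,0,0,0,0.0695,0,0,0]'

```text
t: 14.6
position: [0.4899, -0.3122, 0.2305]
orientation: [180.0, -0.0, 4.0]
force: [0.2, -0.0, -1.5]
gripper_width: 0.0398
finger_force: 25.0
```

>>> carry_out --steps '[0,0,0,0,0,0,0,0,0,0,0,0]'

```text
t: 14.77
position: [0.4899, -0.3122, 0.2307]
orientation: [180.0, -0.1, 4.0]
force: [-0.5, 0.4, -1.3]
gripper_width: 0.0399
finger_force: 25.0
```

>>> carry_out --steps '[0,0,0,0,0,0,0,0,0,0,0,0,0,0,0,0,0,0,0,0,0,0,0,0,0,0,0,0,0,0,0,0,0,0,0,0]' --claw 0.0878

```text
t: 15.27
position: [0.4897, -0.3121, 0.23]
orientation: [180.0, -0.0, 4.0]
force: [-0.8, 0.7, 0.6]
gripper_width: 0.0764
finger_force: 0.0
```

>>> carry_out --steps '[0,0,-0.008,0,0,0,0,0,-0.03,0,0,0,0,0,-0.06,0,0,0,0,0,-0.09,0,0,0,0,0,-0.12,0,0,0,0,0,-0.145,0,0,0,0.001,-0.01,-0.1595,0,0,0,0.005,-0.03,-0.1595,0,0,0]'

```text
t: 15.93
position: [0.4924, -0.2842, 0.394]
orientation: [179.7, -0.3, 3.8]
force: [-0.0, 0.3, -0.3]
gripper_width: 0.0879
finger_force: 0.0
```

>>> carry_out --steps '[0.006,-0.035,0,0,0,-0.1,0.013,-0.072,0,0,0,-0.2,0.02,-0.109,0,0,0,-0.3,0.027,-0.146,0,0,0,-0.4,0.034,-0.183,0,0,0,-0.5,0.041,-0.22,0,0,0,-0.6,0.048,-0.257,0,0,0,-0.7,0.055,-0.294,0,0,0,-0.8]'

```text
t: 16.6
position: [0.5265, 0.0171, 0.3903]
orientation: [179.9, -0.0, 50.1]
force: [1.3, -0.2, -0.1]
gripper_width: 0.0877
finger_force: 0.0
```

```bash
python3 -c "
from h import *
plan((.5345,.0945,.39,93))"
```

```text
t 16.6 p [0.5265 0.0171 0.3903] o [ 1.7994e+02 -2.0000e-02  5.0130e+01] w 0.0877 f [ 1.3 -0.2 -0.1]
[0.0645, -0.0435, 0.0003] [0.0011, 0.0001, -0.7483]
```

>>> carry_out --steps '[0.02,-0.014,0,0,0,-0.1,0.036,-0.024,0,0,0,-0.21,0.05,-0.034,0,0,0,-0.32,0.06,-0.04,0,0,0,-0.43,0.0645,-0.0435,0,0,0,-0.54,0.0645,-0.0435,0,0,0,-0.65,0.0645,-0.0435,0,0,0,-0.73,0.0645,-0.0435,0,0,0,-0.748]'

```text
t: 17.27
position: [0.535, 0.0928, 0.3899]
orientation: [180.0, 0.0, 93.0]
force: [-0.4, -0.7, 0.5]
gripper_width: 0.0877
finger_force: 0.0
```

Run:
```python
from h import *
find("scene","bottle_pad","box_pad","wipes_box","jar","comb"); find("top","bottle_pad","box_pad","wipes_box")
plan((.5345,.0945,.232,93))
```

```text
scene bottle_pad 0.75 488 ztop 0.01 med [ 0.5364 -0.0899  0.0073] rect [536.  -90.9] [64. 62.] 12.9
scene box_pad 0.92 751 ztop 0.01 med [0.5342 0.0016 0.0073] rect [532.2   1.7] [67. 88.] 1.3
scene wipes_box 0.63 694 ztop 0.1 med [ 0.4922 -0.3112  0.097 ] rect [ 489.7 -311.1] [63. 39.] 2.8
scene jar 0.83 830 ztop 0.107 med [0.5357 0.0936 0.1053] rect [535.4  94.6] [55. 53.] 4.6
scene comb 0.63 733 ztop 0.017 med [0.6309 0.044  0.0141] rect [638.6  21.7] [178.  39.] 89.7
top bottle_pad 0.62 624 ztop 0.009 med [ 0.5334 -0.089   0.0063] rect [534.3 -89.8] [65. 62.] 43.7
top box_pad 0.51 212 ztop 0.009 med [ 0.5454 -0.0296  0.0061] rect [508.2 -19.9] [ 40. 115.] 79.8
top wipes_box 0.95 998 ztop 0.099 med [ 0.4874 -0.309   0.0959] rect [ 487.6 -310.2] [62. 40.] 4.3
t 17.77 p [0.5351 0.0927 0.3895] o [180.     0.    92.69] w 0.0879 f [-0.4  0.  -0.3]
[0.0019, -0.0006, 0.1575] [0.0, 0.0001, -0.0055]
```

>>> carry_out --steps '[0.0019,0,0.01,0,0,0,0.0019,0,0.035,0,0,0,0.0019,0,0.062,0,0,0,0.0019,0,0.09,0,0,0,0.0019,0,0.118,0,0,0,0.0019,0,0.14,0,0,0,0.0019,0,0.153,0,0,0,0.0019,0,0.1575,0,0,0]'

```text
t: 18.43
position: [0.5339, 0.0945, 0.2289]
orientation: [-179.7, 0.0, 92.7]
force: [-0.6, 0.2, -0.8]
gripper_width: 0.0877
finger_force: 0.0
```

>>> carry_out --steps '[0,0,0,0,0,0,0,0,0,0,0,0,0,0,0,0,0,0,0,0,0,0,0,0,0,0,0,0,0,0,0,0,0,0,0,0,0,0,0,0,0,0]' --claw 0.045 --squeeze 35

```text
t: 19.02
position: [0.5351, 0.0946, 0.2329]
orientation: [179.9, 0.0, 92.7]
force: [-2.7, -0.3, 6.8]
gripper_width: 0.0597
finger_force: 35.0
```

```bash
python3 -c "
from h import *
plan((.5345,.0945,.39,93),(.401,-.318,.39,4))"
```

```text
t 19.02 p [0.5351 0.0946 0.2329] o [1.7994e+02 1.0000e-02 9.2710e+01] w 0.0597 f [-2.7 -0.3  6.8]
[-0.0001, -0.0005, -0.1571] [0.001, 0.0002, -0.0051]
[-0.4049, -0.1549, -0.0] [0.0, -0.0, 1.5533]
```

>>> carry_out --steps '[0,0,-0.008,0,0,0,0,0,-0.025,0,0,0,0,0,-0.05,0,0,0,0,0,-0.08,0,0,0,-0.008,-0.003,-0.11,0,0,0,-0.025,-0.01,-0.138,0,0,0,-0.05,-0.019,-0.152,0,0,0,-0.08,-0.031,-0.1571,0,0,0]'

```text
t: 19.68
position: [0.5082, 0.0141, 0.3923]
orientation: [179.7, -0.0, 92.9]
force: [1.1, -0.8, -3.7]
gripper_width: 0.0596
finger_force: 35.0
```

>>> carry_out --steps '[-0.031,-0.012,0,0,0,0.06,-0.064,-0.024,0,0,0,0.16,-0.098,-0.037,0,0,0,0.27,-0.132,-0.05,0,0,0,0.166,-0.166,-0.063,0,0,0,0.49,-0.2,-0.076,0,0,0,0.6,-0.23,-0.088,0,0,0,0.7,-0.255,-0.097,0,0,0,0.8]'

```text
t: 20.35
position: [0.4213, -0.2485, 0.3894]
orientation: [180.0, 0.0, 54.1]
force: [0.0, -1.2, -2.6]
gripper_width: 0.0599
finger_force: 35.0
```

```bash
python3 -c "
from h import *
plan((.401,-.318,.39,4))"
```

```text
t 20.35 p [ 0.4213 -0.2485  0.3894] o [1.7998e+02 3.0000e-02 5.4090e+01] w 0.0599 f [ 0.  -1.2 -2.6]
[-0.0682, 0.0243, -0.0005] [0.0006, 0.0004, 0.8742]
```

>>> carry_out --steps '[-0.02,0.007,0,0,0,0.1,-0.038,0.013,0,0,0,0.21,-0.053,0.019,0.004,0,0,0.32,-0.063,0.022,0.014,0,0,0.43,-0.0682,0.0243,0.03,0,0,0.54,-0.0682,0.0243,0.046,0,0,0.65,-0.0682,0.0243,0.06,0,0,0.76,-0.0682,0.0243,0.07,0,0,0.86]'

```text
t: 21.02
position: [0.4028, -0.3156, 0.318]
orientation: [-179.9, 0.1, 4.9]
force: [0.3, 0.2, -2.4]
gripper_width: 0.059
finger_force: 35.0
```

>>> carry_out --steps '[0,0,0.01,0,0,0,0,0,0.02,0,0,0,0,0,0.02,0,0,0,0,0,0.02,0,0,0]'

```text
t: 21.35
position: [0.4033, -0.3157, 0.2988]
orientation: [-180.0, 0.0, 5.4]
force: [0.1, 0.6, -3.5]
gripper_width: 0.0592
finger_force: 35.0
```

```bash
python3 -c "
from h import *
plan((.401,-.318,.2305,4))"
```

```text
t 21.35 p [ 0.4033 -0.3157  0.2988] o [-1.7996e+02  3.0000e-02  5.4300e+00] w 0.0592 f [ 0.1  0.6 -3.5]
[-0.0024, 0.0021, 0.0683] [-0.0006, 0.0006, 0.0249]
```

>>> carry_out --steps '[-0.0024,0.0021,0.012,0,0,0.0,-0.0024,0.0021,0.03,0,0,0.0,-0.0024,0.0021,0.046,0,0,0.0,-0.0024,0.0021,0.057,0,0,0.0,-0.0024,0.0021,0.064,0,0,0.0,-0.0024,0.0021,0.067,0,0,0.0,-0.0024,0.0021,0.0683,0,0,0.0,-0.0024,0.0021,0.0683,0,0,0.0]'

```text
t: 22.02
position: [0.4014, -0.3182, 0.2311]
orientation: [180.0, -0.0, 5.3]
force: [0.4, -0.4, -3.3]
gripper_width: 0.0596
finger_force: 35.0
```

>>> carry_out --steps '[0,0,0,0,0,0,0,0,0,0,0,0]'

```text
t: 22.18
position: [0.4014, -0.3182, 0.2314]
orientation: [180.0, -0.1, 5.3]
force: [-0.7, 0.9, -4.0]
gripper_width: 0.0595
finger_force: 35.0
```

Run:
```python
from h import *
plan((.401,-.318,.2305,4))
for n in("scene","top"):
    c=capture(n); d=nets.regions_of(n,"comb")
    print([(round(float(k["confidence"]),2),int(k["mask"].sum())) for k in d])
    hsv=cv2.cvtColor(c["pixels"],cv2.COLOR_BGR2HSV)
    m=(hsv[...,0]>130)&(hsv[...,0]<160)&(hsv[...,1]>80); P=world(c,m)
    P=P[(P[:,2]<.03)&(P[:,2]>.011)&(abs(P[:,0]-.63)<.07)]; print(n,len(P),P.min(0).round(4),P.max(0).round(4))
    for y in np.arange(-.07,.12,.02):
        Q=P[abs(P[:,1]-y)<.008]
        if len(Q)>5: print(round(y,3),len(Q),np.percentile(Q[:,0],[3,50,97]).round(4),Q[:,2].mean().round(4))
find("scene","jar_pad"); find("top","jar_pad","box_pad")
```

```text
t 22.18 p [ 0.4014 -0.3182  0.2314] o [ 1.7995e+02 -5.0000e-02  5.2900e+00] w 0.0595 f [-0.7  0.9 -4. ]
[-0.0004, -0.0003, 0.0009] [0.0008, -0.001, 0.0225]
[(0.58, 689)]
scene 413 [ 0.6209 -0.067   0.011 ] [0.6575 0.1102 0.0207]
-0.07 10 [0.6241 0.6278 0.6316] 0.0141
-0.05 32 [0.6221 0.6281 0.6328] 0.0151
-0.03 31 [0.6231 0.628  0.6338] 0.0158
-0.01 32 [0.6225 0.6285 0.6331] 0.0153
0.01 29 [0.622  0.6286 0.6337] 0.015
0.03 30 [0.623  0.6285 0.64  ] 0.015
0.05 50 [0.6238 0.6325 0.6552] 0.014
0.07 46 [0.623  0.6323 0.6559] 0.0144
0.09 45 [0.6243 0.6332 0.6538] 0.0143
0.11 20 [0.6237 0.6323 0.6531] 0.0137
[(0.57, 798)]
top 411 [ 0.618  -0.0651  0.011 ] [0.6464 0.1096 0.0185]
-0.07 7 [0.6187 0.6225 0.6272] 0.014
-0.05 34 [0.6182 0.6229 0.6274] 0.0141
-0.03 33 [0.6185 0.623  0.6279] 0.0137
-0.01 34 [0.6185 0.6233 0.6281] 0.0143
0.01 35 [0.6191 0.6237 0.6283] 0.0139
0.03 36 [0.619  0.6237 0.629 ] 0.0142
0.05 43 [0.6194 0.6262 0.6341] 0.0137
0.07 43 [0.6194 0.6262 0.6389] 0.0142
0.09 39 [0.62   0.6264 0.6323] 0.0143
0.11 26 [0.6203 0.627  0.639 ] 0.0136
scene jar_pad 0.62 710 ztop 0.01 med [0.5318 0.0942 0.0073] rect [530.9  94.5] [82. 82.] 13.4
top jar_pad 0.65 1016 ztop 0.009 med [0.5287 0.0944 0.0064] rect [527.9  95.5] [81. 81.] 0.2
top box_pad 0.65 993 ztop 0.009 med [0.5319 0.0027 0.0062] rect [531.7   2.2] [64. 85.] 1.4
```

>>> carry_out --steps '[0,0,0.0005,0,0,0,0,0,0.001,0,0,0,0,0,0.001,0,0,0]'

```text
t: 22.88
position: [0.4011, -0.3181, 0.2299]
orientation: [180.0, -0.0, 5.3]
force: [-0.4, 1.3, -0.0]
gripper_width: 0.0596
finger_force: 35.0
```

>>> carry_out --steps '[0,0,0,0,0,0,0,0,0,0,0,0,0,0,0,0,0,0,0,0,0,0,0,0,0,0,0,0,0,0,0,0,0,0,0,0]' --claw 0.0878

```text
t: 23.38
position: [0.4012, -0.3181, 0.2298]
orientation: [180.0, -0.0, 5.3]
force: [-0.2, 0.2, -0.8]
gripper_width: 0.0877
finger_force: 0.0
```

>>> carry_out --steps '[0,0,-0.008,0,0,0,0,0,-0.03,0,0,0,0,0,-0.06,0,0,0,0,0,-0.09,0,0,0,0,0,-0.12,0,0,0,0,0,-0.145,0,0,0,0,0,-0.157,0,0,0,0,0,-0.157,0,0,0]'

```text
t: 24.05
position: [0.4016, -0.3184, 0.3905]
orientation: [179.8, -0.3, 5.3]
force: [0.7, -0.2, -0.5]
gripper_width: 0.0883
finger_force: 0.0
```

Run:
```python
from h import *
find("scene","jar","wipes_box","bottle"); find("top","jar")
plan((.626,.0115,.35,89.5))
```

```text
scene jar 0.79 760 ztop 0.104 med [ 0.4044 -0.3171  0.102 ] rect [ 402.9 -316.5] [54. 52.] 55.5
scene wipes_box 0.98 702 ztop 0.101 med [ 0.4914 -0.3108  0.097 ] rect [ 489.8 -310.9] [62. 39.] 4.3
scene wipes_box 0.73 716 ztop 0.01 med [0.5344 0.0011 0.0072] rect [533.2   2.7] [65. 87.] 2.9
scene bottle 0.74 561 ztop 0.122 med [ 0.5769 -0.3042  0.1216] rect [ 575.8 -304.3] [20. 21.] 59.7
scene bottle 0.71 517 ztop 0.119 med [ 0.387  -0.123   0.1178] rect [ 385.2 -122.3] [19. 21.] 64.9
top jar 0.76 701 ztop 0.102 med [ 0.4011 -0.3     0.101 ] rect [ 399.2 -273.7] [54. 81.] 1.1
t 24.35 p [ 0.4008 -0.3179  0.3855] o [-1.7991e+02  1.0000e-01  5.2900e+00] w 0.0881 f [-0.4 -0.1  0.2]
[0.2546, -0.3072, 0.0355] [-0.0026, 0.0004, -1.4698]
```

>>> carry_out --steps '[0.012,-0.015,0,0,0,-0.06,0.034,-0.041,0,0,0,-0.16,0.057,-0.069,0,0,0,-0.26,0.081,-0.098,0,0,0,-0.36,0.105,-0.127,0,0,0,-0.46,0.129,-0.156,0,0,0,-0.56,0.153,-0.185,0,0,0,-0.66,0.177,-0.214,0,0,0,-0.76]' --claw 0.045

```text
t: 25.02
position: [0.5584, -0.0861, 0.3861]
orientation: [-179.9, 0.0, 49.2]
force: [0.1, -0.9, 0.2]
gripper_width: 0.045
finger_force: 0.0
```

Run:
```python
from h import *
plan((.626,.0115,.35,89.5))
```

```text
t 25.02 p [ 0.5584 -0.0861  0.3861] o [-1.7994e+02  1.0000e-02  4.9230e+01] w 0.045 f [ 0.1 -0.9  0.2]
[0.118, -0.0125, 0.0361] [-0.0011, -0.0003, -0.7028]
```

>>> carry_out --steps '[0.025,-0.003,0.005,0,0,-0.1,0.05,-0.006,0.01,0,0,-0.2,0.074,-0.008,0.018,0,0,-0.3,0.094,-0.01,0.025,0,0,-0.41,0.108,-0.012,0.031,0,0,-0.52,0.117,-0.0125,0.036,0,0,-0.62,0.118,-0.0125,0.036,0,0,-0.703,0.118,-0.0125,0.036,0,0,-0.703]'

```text
t: 25.68
position: [0.6259, 0.0101, 0.3492]
orientation: [-179.9, -0.1, 89.5]
force: [-0.6, 0.1, 0.0]
gripper_width: 0.0451
finger_force: 0.0
```

Run:
```python
from h import *
find("scene","comb",save="c1")
plan((.626,.0115,.35,89.5),(.626,.0115,.1875,89.5))
```

```text
scene comb 0.66 678 ztop 0.018 med [0.6307 0.0372 0.0143] rect [663.3  20.9] [176.  87.] 89.0
t 25.78 p [0.6258 0.0088 0.35  ] o [-1.7992e+02 -3.0000e-02  8.9010e+01] w 0.0447 f [-1.  -0.5  0.7]
[0.0027, 0.0002, -0.0] [-0.0013, -0.0005, -0.0086]
[0.0, -0.0, 0.1625] [0.0, 0.0, 0.0]
```

View pics/c1.png

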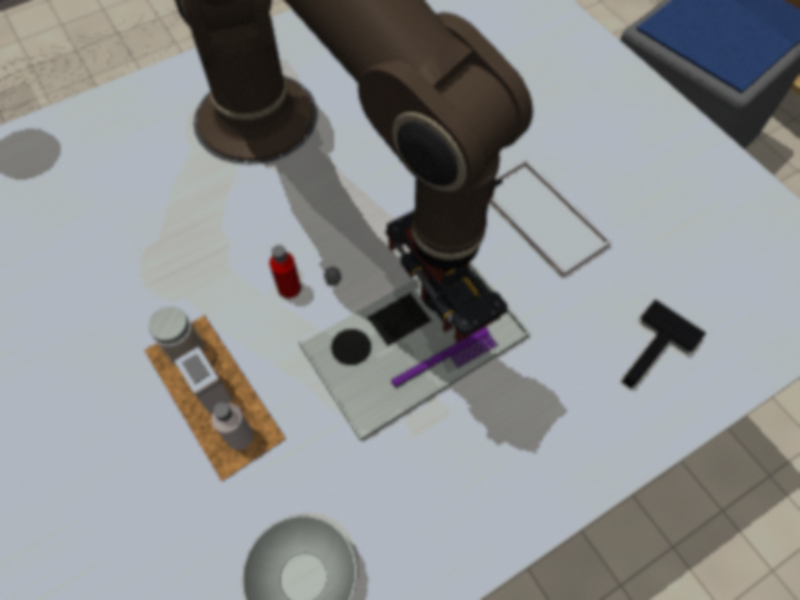

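The picture shows the three things upright on the mat, at (170,325), (197,370) and (228,415), and the gripper over the comb at about (455,345).

>>> carry_out --steps '[0.0027,0,0.012,0,0,-0.008,0.0027,0,0.035,0,0,-0.008,0.0027,0,0.06,0,0,-0.008,0.0027,0,0.085,0,0,-0.008,0.0027,0,0.108,0,0,-0.008,0.0027,0,0.125,0,0,-0.008,0.0027,0,0.135,0,0,-0.008,0.0027,0,0.14,0,0,-0.008]'

```text
t: 26.45
position: [0.6252, 0.0109, 0.2088]
orientation: [-179.9, 0.0, 89.5]
force: [-0.8, 0.1, 0.4]
gripper_width: 0.0451
finger_force: 0.0
```

>>> carry_out --steps '[0,0,0.005,0,0,0,0,0,0.01,0,0,0,0,0,0.015,0,0,0,0,0,0.019,0,0,0,0,0,0.022,0,0,0,0,0,0.0225,0,0,0,0,0,0.0225,0,0,0]'

```text
t: 27.03
position: [0.626, 0.011, 0.1883]
orientation: [180.0, 0.0, 89.6]
force: [0.6, 1.0, 0.8]
gripper_width: 0.0448
finger_force: 0.0
```

>>> carry_out --steps '[0,0,0,0,0,0,0,0,0,0,0,0,0,0,0,0,0,0,0,0,0,0,0,0,0,0,0,0,0,0,0,0,0,0,0,0,0,0,0,0,0,0]' --claw 0.005 --squeeze 20

```text
t: 27.62
position: [0.626, 0.011, 0.1884]
orientation: [180.0, 0.0, 89.6]
force: [0.0, 0.3, 1.0]
gripper_width: 0.0139
finger_force: 20.0
```

Run:
```python
from h import *
plan((.626,.0115,.33,89.5))
```

```text
t 27.62 p [0.626  0.011  0.1884] o [179.99   0.    89.56] w 0.0139 f [0.  0.3 1. ]
[0.0005, -0.0, -0.1416] [0.0002, 0.0, 0.001]
```

>>> carry_out --steps '[0,0,-0.005,0,0,0,0,0,-0.018,0,0,0,0,0,-0.038,0,0,0,0,0,-0.06,0,0,0,0,0,-0.082,0,0,0,0,0,-0.1,0,0,0,0,0,-0.11,0,0,0,0,0,-0.112,0,0,0]'

```text
t: 28.28
position: [0.6265, 0.0112, 0.3032]
orientation: [179.8, -0.0, 89.6]
force: [0.3, -0.3, -0.8]
gripper_width: 0.0139
finger_force: 20.0
```

Run:
```python
from h import *
plan((.5052,.3177,.30,183.9))
find("top","tool_tray"); find("scene","tool_tray")
```

```text
t 28.28 p [0.6265 0.0112 0.3032] o [179.77  -0.    89.56] w 0.0139 f [ 0.3 -0.3 -0.8]
[0.3055, -0.1237, 0.0027] [0.0031, 0.0034, -1.6465]
top tool_tray 0.94 5026 ztop 0.018 med [0.4948 0.3352 0.0167] rect [493.3 326.7] [226. 111.] 3.8
top tool_tray 0.57 329 ztop 0.131 med [0.6278 0.0851 0.1283] rect [635.6  82.1] [58. 33.] 89.5
scene tool_tray 0.77 2838 ztop 0.019 med [0.5327 0.3389 0.0173] rect [520.9 202. ] [226. 386.] 9.7
```

>>> carry_out --steps '[0.01,-0.004,0,0,0,-0.06,0.033,-0.013,0,0,0,-0.16,0.06,-0.024,0,0,0,-0.27,0.089,-0.036,0,0,0,-0.38,0.118,-0.048,0,0,0,-0.49,0.147,-0.06,0,0,0,-0.6,0.176,-0.071,0,0,0,-0.7,0.205,-0.083,0,0,0,-0.8]'

```text
t: 29.15
position: [0.5436, 0.2177, 0.299]
orientation: [-179.9, -0.1, 135.7]
force: [0.4, -0.0, -0.8]
gripper_width: 0.0136
finger_force: 20.0
```

Run:
```python
from h import *
plan((.5052,.3177,.30,183.9))
```

```text
t 29.15 p [0.5436 0.2177 0.299 ] o [-1.7990e+02 -6.0000e-02  1.3569e+02] w 0.0136 f [ 0.4 -0.  -0.8]
[0.0974, 0.0447, -0.001] [-0.0012, -0.0016, -0.8415]
```

>>> carry_out --steps '[0.024,0.011,0,0,0,-0.11,0.046,0.021,0,0,0,-0.22,0.066,0.03,0,0,0,-0.33,0.082,0.038,0,0,0,-0.44,0.092,0.042,0,0,0,-0.55,0.0974,0.0447,0,0,0,-0.66,0.0974,0.0447,0,0,0,-0.76,0.0974,0.0447,0,0,0,-0.8415]'

```text
t: 29.82
position: [0.5059, 0.3173, 0.2988]
orientation: [-180.0, -0.1, -176.0]
force: [-0.1, -1.1, -0.3]
gripper_width: 0.0136
finger_force: 20.0
```

>>> carry_out --steps '[0,0,0,0,0,0,0,0,0,0,0,0]'

```text
t: 29.98
position: [0.5065, 0.3166, 0.2991]
orientation: [-180.0, -0.1, -176.5]
force: [0.2, -0.1, -0.7]
gripper_width: 0.0137
finger_force: 20.0
```

Run:
```python
from h import *
plan((.5052,.3177,.1915,183.9))
c=capture("scene"); cv2.imwrite("pics/c2.png",cv2.resize(c["pixels"][60:252,200:456],(768,576)))
```

```text
t 29.98 p [0.5065 0.3166 0.2991] o [-1.7998e+02 -1.2000e-01 -1.7654e+02] w 0.0137 f [ 0.2 -0.1 -0.7]
[0.001, 0.0012, 0.1076] [-0.0003, -0.002, -0.0076]
```

View pics/c2.png

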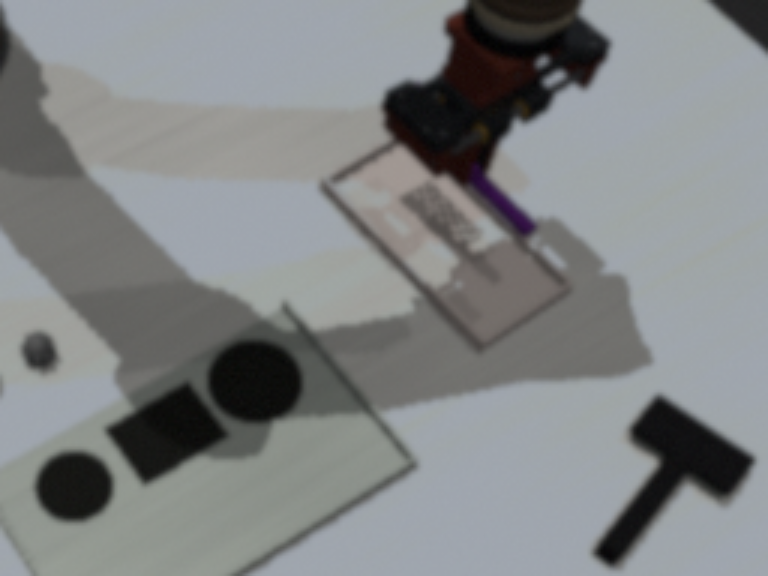

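The comb handle, at (505,200) in the crop, is level and parallel to the tray, so I'll lower it.

>>> carry_out --steps '[0.001,0.0012,0.01,0,0,-0.0076,0.001,0.0012,0.03,0,0,-0.0076,0.001,0.0012,0.05,0,0,-0.0076,0.001,0.0012,0.068,0,0,-0.0076,0.001,0.0012,0.082,0,0,-0.0076,0.001,0.0012,0.09,0,0,-0.0076,0.001,0.0012,0.094,0,0,-0.0076,0.001,0.0012,0.095,0,0,-0.0076]'

```text
t: 30.7
position: [0.5054, 0.3181, 0.2046]
orientation: [-180.0, -0.0, -176.0]
force: [-0.7, 0.0, 0.1]
gripper_width: 0.0137
finger_force: 20.0
```

>>> carry_out --steps '[0,0,0.003,0,0,0,0,0,0.006,0,0,0,0,0,0.009,0,0,0,0,0,0.0115,0,0,0,0,0,0.0125,0,0,0,0,0,0.0125,0,0,0,0,0,0.0125,0,0,0]'

```text
t: 31.28
position: [0.5055, 0.3181, 0.1928]
orientation: [180.0, 0.0, -175.9]
force: [-1.2, 0.5, -1.4]
gripper_width: 0.0141
finger_force: 20.0
```

Run:
```python
from h import *
plan((.5052,.3177,.191,183.9))
```

```text
t 31.28 p [0.5055 0.3181 0.1928] o [ 1.8000e+02  1.0000e-02 -1.7595e+02] w 0.0141 f [-1.2  0.5 -1.4]
[0.0003, -0.0003, 0.0018] [0.0, 0.0001, 0.0026]
```

>>> carry_out --steps '[0,0,0.001,0,0,0,0,0,0.002,0,0,0,0,0,0.002,0,0,0]'

```text
t: 31.53
position: [0.5055, 0.318, 0.1906]
orientation: [-180.0, -0.0, -176.0]
force: [-0.0, -0.5, 0.1]
gripper_width: 0.014
finger_force: 20.0
```

>>> carry_out --steps '[0,0,0,0,0,0,0,0,0,0,0,0,0,0,0,0,0,0,0,0,0,0,0,0,0,0,0,0,0,0]' --claw 0.036

```text
t: 31.95
position: [0.5055, 0.318, 0.1908]
orientation: [-180.0, 0.0, -176.0]
force: [-0.5, 0.5, 0.4]
gripper_width: 0.0356
finger_force: 0.0
```

>>> carry_out --steps '[0,0,-0.005,0,0,0,0,0,-0.025,0,0,0,0,0,-0.055,0,0,0,0,0,-0.09,0,0,0,0,0,-0.125,0,0,0,0,0,-0.16,0,0,0,0,0,-0.185,0,0,0,0,0,-0.199,0,0,0]'

```text
t: 32.62
position: [0.5054, 0.3187, 0.3936]
orientation: [179.9, 0.2, -175.9]
force: [1.0, -0.7, 1.0]
gripper_width: 0.036
finger_force: 0.0
```

Run:
```python
from h import *
plan((.5755,-.3045,.39,4),(.5755,-.3045,.233,4))
```

```text
t 32.62 p [0.5054 0.3187 0.3936] o [ 179.89    0.22 -175.93] w 0.036 f [ 1.  -0.7  1. ]
[-0.0257, -0.6266, 0.0025] [-0.006, 0.003, -3.1404]
[0.0, -0.0, 0.157] [0.0, 0.0, 0.0]
```

>>> carry_out --steps '[0,-0.012,0,0,0,0.06,-0.002,-0.04,0,0,0,0.15,-0.003,-0.076,0,0,0,0.25,-0.005,-0.112,0,0,0,0.35,-0.006,-0.148,0,0,0,0.45,-0.008,-0.184,0,0,0,0.55,-0.009,-0.22,0,0,0,0.65,-0.01,-0.256,0,0,0,0.75]' --claw 0.062 --squeeze 25

```text
t: 33.28
position: [0.5332, 0.0614, 0.3893]
orientation: [-180.0, -0.0, 140.8]
force: [0.6, -0.3, 1.0]
gripper_width: 0.0618
finger_force: 0.0
```

Run:
```python
from h import *
plan((.5762,-.305,.39,94))
find("scene","comb","tool_tray","finger_brush",save="c3")
```

```text
t 33.28 p [0.5332 0.0614 0.3893] o [-1.7996e+02 -2.0000e-02  1.4079e+02] w 0.0618 f [ 0.6 -0.3  1. ]
[-0.2649, -0.2567, -0.0006] [-0.0008, -0.0001, 0.8166]
scene comb 0.65 483 ztop 0.02 med [0.4785 0.3197 0.0162] rect [495.3 326.8] [179.  37.] 1.2
scene tool_tray 0.74 2038 ztop 0.019 med [0.5331 0.3523 0.017 ] rect [495.3 326.4] [227. 114.] 3.8
```

View pics/c3.png

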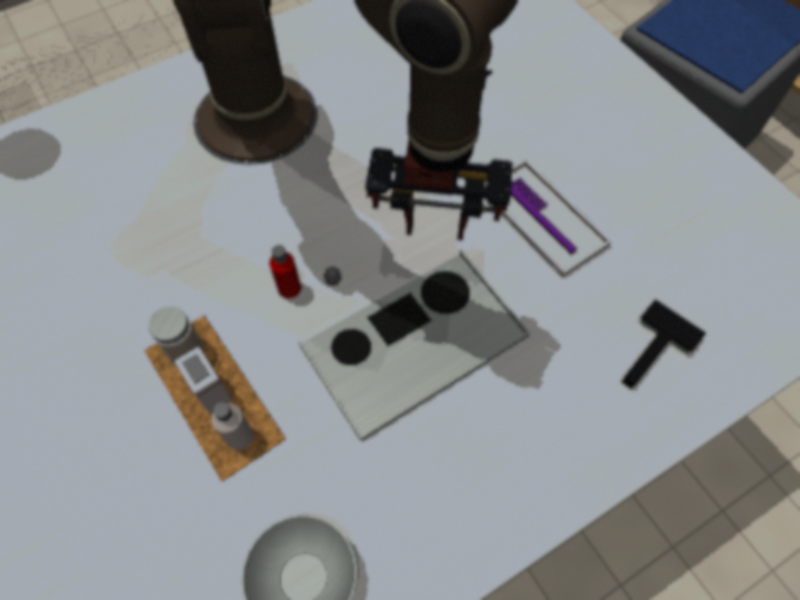

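The comb, at (545,215), lies flat and well inside the tray.

>>> carry_out --steps '[-0.026,-0.025,0,0,0,0.08,-0.054,-0.052,0,0,0,0.18,-0.082,-0.079,0,0,0,0.28,-0.11,-0.106,0,0,0,0.38,-0.138,-0.133,0,0,0,0.48,-0.166,-0.16,0,0,0,0.58,-0.194,-0.188,0,0,0,0.68,-0.22,-0.213,0,0,0,0.77]'

```text
t: 34.15
position: [0.5714, -0.2409, 0.3895]
orientation: [-180.0, -0.0, 96.9]
force: [0.3, -0.9, -0.2]
gripper_width: 0.0619
finger_force: 0.0
```

Run:
```python
from h import *
plan((.5762,-.305,.39,94))
```

```text
t 34.15 p [ 0.5714 -0.2409  0.3895] o [-1.7999e+02 -3.0000e-02  9.6870e+01] w 0.0619 f [ 0.3 -0.9 -0.2]
[-0.0642, -0.0029, -0.0006] [-0.0001, -0.0005, 0.05]
```

>>> carry_out --steps '[-0.022,-0.001,0,0,0,0.03,-0.042,-0.002,0,0,0,0.05,-0.056,-0.003,0,0,0,0.05,-0.063,-0.003,0,0,0,0.05,-0.0642,-0.003,0,0,0,0.05,-0.0642,-0.003,0,0,0,0.05,-0.0642,-0.003,0,0,0,0.05]'

```text
t: 34.73
position: [0.5762, -0.3027, 0.3898]
orientation: [180.0, -0.1, 94.3]
force: [-0.9, -0.2, -0.2]
gripper_width: 0.0621
finger_force: 0.0
```

Run:
```python
from h import *
plan((.5762,-.305,.2325,94))
```

```text
t 34.73 p [ 0.5762 -0.3027  0.3898] o [ 1.7999e+02 -5.0000e-02  9.4260e+01] w 0.0621 f [-0.9 -0.2 -0.2]
[-0.0024, -0.0002, 0.1573] [0.0002, -0.0009, 0.0045]
```

>>> carry_out --steps '[-0.0024,0,0.01,0,0,0,-0.0024,0,0.035,0,0,0,-0.0024,0,0.062,0,0,0,-0.0024,0,0.09,0,0,0,-0.0024,0,0.118,0,0,0,-0.0024,0,0.142,0,0,0,-0.0024,0,0.154,0,0,0,-0.0024,0,0.1573,0,0,0]'

```text
t: 35.4
position: [0.5751, -0.3061, 0.2297]
orientation: [-179.8, -0.1, 94.2]
force: [-0.2, 0.0, -0.6]
gripper_width: 0.0622
finger_force: 0.0
```

>>> carry_out --steps '[0,0,0,0,0,0,0,0,0,0,0,0,0,0,0,0,0,0,0,0,0,0,0,0,0,0,0,0,0,0,0,0,0,0,0,0,0,0,0,0,0,0]' --claw 0.03

```text
t: 35.98
position: [0.5764, -0.3072, 0.234]
orientation: [179.9, 0.1, 94.1]
force: [-1.3, -0.1, 6.7]
gripper_width: 0.042
finger_force: 24.9
```

```bash
python3 -c "
from h import *
plan((.535,-.090,.39,93))"
```

```text
t 35.98 p [ 0.5764 -0.3072  0.234 ] o [1.7988e+02 8.0000e-02 9.4090e+01] w 0.042 f [-1.3 -0.1  6.7]
[0.2194, -0.0255, -0.1563] [0.0021, 0.0014, 0.019]
```

>>> carry_out --steps '[0,0,-0.008,0,0,0,0,0,-0.025,0,0,0,0,0,-0.05,0,0,0,0,0,-0.078,0,0,0,0,0,-0.106,0,0,0,0,0,-0.132,0,0,0,0,0,-0.147,0,0,0,0,0,-0.15,0,0,0]'

```text
t: 36.65
position: [0.5764, -0.307, 0.3864]
orientation: [179.7, 0.2, 94.1]
force: [0.2, -0.5, -1.9]
gripper_width: 0.0421
finger_force: 24.9
```

>>> carry_out --steps '[0.012,-0.001,0,0,0,0,0.04,-0.005,0,0,0,0,0.075,-0.009,0,0,0,0,0.11,-0.013,0,0,0,0,0.145,-0.017,0,0,0,0.01,0.18,-0.021,0,0,0,0.019,0.208,-0.024,0,0,0,0.019,0.217,-0.0255,0,0,0,0.019]'

```text
t: 37.32
position: [0.5332, -0.0865, 0.3811]
orientation: [-179.8, -0.1, 93.4]
force: [-0.2, 0.3, -1.1]
gripper_width: 0.0417
finger_force: 24.9
```

>>> carry_out --steps '[0,0,0.012,0,0,0,0,0,0.035,0,0,0,0,0,0.06,0,0,0,0,0,0.085,0,0,0,0,0,0.1,0,0,0,0,0,0.108,0,0,0,0,0,0.11,0,0,0,0,0,0.11,0,0,0]'

```text
t: 37.98
position: [0.5347, -0.0931, 0.2714]
orientation: [-179.9, -0.0, 93.0]
force: [0.4, -0.6, -2.5]
gripper_width: 0.0418
finger_force: 24.9
```

Run:
```python
from h import *
plan((.535,-.092,.2375,93))
find("scene","bottle","bottle_pad"); find("top","bottle")
```

```text
t 37.98 p [ 0.5347 -0.0931  0.2714] o [-1.799e+02 -2.000e-02  9.296e+01] w 0.0418 f [ 0.4 -0.6 -2.5]
[0.0011, 0.0004, 0.0339] [-0.0017, -0.0004, -0.0007]
scene bottle 0.74 441 ztop 0.119 med [ 0.3873 -0.1229  0.118 ] rect [ 385.5 -122.2] [19. 20.] 37.9
scene bottle_pad 0.65 240 ztop 0.01 med [ 0.548  -0.1017  0.0071] rect [ 567.5 -112.6] [61. 89.] 54.9
top bottle 0.85 448 ztop 0.118 med [ 0.384  -0.1224  0.1172] rect [ 383.9 -122.5] [20. 20.] 79.9
```

>>> carry_out --steps '[0.0011,0,0.008,0,0,0,0.0011,0,0.017,0,0,0,0.0011,0,0.024,0,0,0,0.0011,0,0.029,0,0,0,0.0011,0,0.0315,0,0,0,0.0011,0,0.0325,0,0,0,0.0011,0,0.0325,0,0,0]'

```text
t: 38.82
position: [0.5349, -0.0912, 0.2396]
orientation: [-180.0, -0.0, 93.0]
force: [-0.4, -0.4, -1.5]
gripper_width: 0.0418
finger_force: 24.9
```

Run:
```python
from h import *
plan((.535,-.092,.2375,93))
```

```text
t 38.82 p [ 0.5349 -0.0912  0.2396] o [-1.7997e+02 -1.0000e-02  9.3020e+01] w 0.0418 f [-0.4 -0.4 -1.5]
[-0.0008, 0.0001, 0.0021] [-0.0005, -0.0002, 0.0003]
```

Lower the last 2 mm, release, rise, check.

>>> carry_out --steps '[-0.001,0,0.001,0,0,0,-0.001,0,0.002,0,0,0,-0.001,0,0.0023,0,0,0,-0.001,0,0.0023,0,0,0]'

```text
t: 39.15
position: [0.5349, -0.0924, 0.2377]
orientation: [180.0, 0.0, 93.0]
force: [0.3, 0.2, -1.9]
gripper_width: 0.0414
finger_force: 24.9
```

>>> carry_out --steps '[0,0,0,0,0,0,0,0,0,0,0,0,0,0,0,0,0,0,0,0,0,0,0,0,0,0,0,0,0,0,0,0,0,0,0,0]' --claw 0.08

```text
t: 39.65
position: [0.535, -0.0923, 0.2377]
orientation: [180.0, 0.0, 93.0]
force: [-0.0, -0.0, 0.3]
gripper_width: 0.0778
finger_force: 0.0
```

>>> carry_out --steps '[0,0,-0.008,0,0,0,0,0,-0.03,0,0,0,0,0,-0.06,0,0,0,0,0,-0.09,0,0,0,0,0,-0.12,0,0,0,0,0,-0.143,0,0,0,0,0,-0.152,0,0,0,0,0,-0.152,0,0,0]'

```text
t: 40.32
position: [0.5354, -0.0921, 0.3922]
orientation: [179.8, 0.1, 93.0]
force: [0.8, 0.2, -0.7]
gripper_width: 0.0801
finger_force: 0.0
```

Run:
```python
from h import *
find("scene","bottle","bottle_pad"); find("top","bottle","wipes_box"); find("scene","wipes_box")
plan((.489,-.311,.39,4.1))
```

```text
scene bottle 0.98 449 ztop 0.126 med [ 0.5372 -0.0915  0.1241] rect [536.8 -92.3] [19. 17.] 19.0
scene bottle 0.81 495 ztop 0.119 med [ 0.3871 -0.1234  0.1178] rect [ 385.7 -123.5] [21. 20.] 9.4
scene bottle_pad 0.79 247 ztop 0.01 med [ 0.5493 -0.1022  0.0071] rect [542. -93.] [66. 52.] 66.6
top bottle 0.92 411 ztop 0.118 med [ 0.384  -0.1224  0.117 ] rect [ 384.  -122.5] [20. 21.] 1.1
top bottle 0.78 314 ztop 0.126 med [ 0.5296 -0.0829  0.1246] rect [513.5 -74.5] [15. 61.] 57.4
scene wipes_box 0.76 772 ztop 0.1 med [ 0.4916 -0.3112  0.097 ] rect [ 489.8 -310.9] [63. 40.] 3.7
scene wipes_box 0.74 193 ztop 0.01 med [ 0.5499 -0.099   0.0072] rect [542.5 -91.9] [63. 48.] 70.1
t 40.72 p [ 0.5348 -0.0923  0.3886] o [-1.799e+02 -4.000e-02  9.302e+01] w 0.08 f [ 0.1 -0.5  0.7]
[-0.216, -0.0573, -0.0015] [-0.0018, 0.0008, 1.552]
```

>>> carry_out --steps '[-0.012,-0.003,0,0,0,0.08,-0.038,-0.01,0,0,0,0.19,-0.07,-0.018,0,0,0,0.3,-0.102,-0.027,0,0,0,0.41,-0.136,-0.036,0,0,0,0.52,-0.17,-0.045,0,0,0,0.63,-0.2,-0.053,0,0,0,0.73,-0.216,-0.0573,0,0,0,0.82]'

```text
t: 41.38
position: [0.4874, -0.3153, 0.3889]
orientation: [-180.0, 0.1, 45.5]
force: [-0.0, -0.1, -0.2]
gripper_width: 0.08
finger_force: 0.0
```

>>> carry_out --steps '[0,0,0,0,0,0.1,0,0,0,0,0,0.21,0,0,0,0,0,0.32,0,0,0,0,0,0.43,0,0,0,0,0,0.54,0,0,0,0,0,0.65,0,0,0,0,0,0.72,0,0,0,0,0,0.732]'

```text
t: 42.05
position: [0.4891, -0.3109, 0.3891]
orientation: [-180.0, 0.0, 3.9]
force: [0.7, -0.2, 0.9]
gripper_width: 0.0798
finger_force: 0.0
```

Run:
```python
from h import *
plan((.489,-.3115,.2298,4.1))
```

```text
t 42.05 p [ 0.4891 -0.3109  0.3891] o [-1.7997e+02  5.0000e-02  3.9100e+00] w 0.0798 f [ 0.7 -0.2  0.9]
[-0.0, 0.0007, 0.1593] [-0.0004, 0.0008, -0.0033]
```

>>> carry_out --steps '[0,0,0.01,0,0,0,0,0,0.035,0,0,0,0,0,0.062,0,0,0,0,0,0.09,0,0,0,0,0,0.118,0,0,0,0,0,0.142,0,0,0,0,0,0.155,0,0,0,0,0,0.159,0,0,0]'

```text
t: 42.72
position: [0.4879, -0.3103, 0.227]
orientation: [-179.8, 0.2, 4.2]
force: [-0.0, -0.9, -0.0]
gripper_width: 0.08
finger_force: 0.0
```

>>> carry_out --steps '[0,0,0,0,0,0,0,0,0,0,0,0,0,0,0,0,0,0,0,0,0,0,0,0,0,0,0,0,0,0,0,0,0,0,0,0,0,0,0,0,0,0,0,0,0,0,0,0]' --claw 0.028

```text
t: 43.38
position: [0.4892, -0.3112, 0.2312]
orientation: [180.0, -0.0, 4.1]
force: [-0.5, -0.1, 4.5]
gripper_width: 0.0396
finger_force: 25.0
```

```bash
python3 -c "
from h import *
plan((.4895,-.311,.385,4),(.532,.002,.385,91.6))"
```

```text
t 43.38 p [ 0.4892 -0.3112  0.2312] o [ 1.7996e+02 -4.0000e-02  4.0800e+00] w 0.0396 f [-0.5 -0.1  4.5]
[0.0004, -0.0001, -0.1538] [0.0007, -0.0007, 0.0015]
[0.0642, -0.3093, -0.0] [-0.0, 0.0, -1.5289]
```

>>> carry_out --steps '[0,0,-0.008,0,0,0,0,0,-0.025,0,0,0,0,0,-0.05,0,0,0,0,0,-0.08,0,0,0,0,0,-0.11,0,0,0,0.002,-0.01,-0.14,0,0,0,0.006,-0.03,-0.154,0,0,0,0.012,-0.058,-0.155,0,0,0]'

```text
t: 44.05
position: [0.4969, -0.2539, 0.3898]
orientation: [179.8, -0.3, 3.9]
force: [0.8, 0.7, -1.2]
gripper_width: 0.0398
finger_force: 25.0
```

>>> carry_out --steps '[0.006,-0.031,0,0,0,-0.06,0.013,-0.063,0,0,0,-0.16,0.02,-0.097,0,0,0,-0.27,0.027,-0.131,0,0,0,-0.38,0.034,-0.165,0,0,0,-0.49,0.041,-0.199,0,0,0,-0.6,0.047,-0.227,0,0,0,-0.7,0.052,-0.248,0,0,0,-0.8]'

```text
t: 44.72
position: [0.5307, 0.0019, 0.3862]
orientation: [-180.0, -0.0, 50.4]
force: [0.6, 0.4, -1.3]
gripper_width: 0.0396
finger_force: 25.0
```

>>> carry_out --steps '[0,0,0,0,0,-0.1,0,0,0,0,0,-0.2,0,0,0,0,0,-0.3,0,0,0,0,0,-0.4,0,0,0,0,0,-0.5,0,0,0,0,0,-0.6,0,0,0,0,0,-0.69,0,0,0,0,0,-0.729]'

```text
t: 45.38
position: [0.5308, -0.0013, 0.3859]
orientation: [-180.0, 0.0, 92.0]
force: [0.1, -0.1, -0.9]
gripper_width: 0.04
finger_force: 25.0
```

```bash
python3 -c "
from h import *
plan((.532,.002,.2345,91.6))"
```

```text
t 45.38 p [ 0.5308 -0.0013  0.3859] o [-1.7997e+02  2.0000e-02  9.1990e+01] w 0.04 f [ 0.1 -0.1 -0.9]
[0.0033, 0.0014, 0.1514] [-0.0005, 0.0003, 0.0068]
```

>>> carry_out --steps '[0.002,0.0014,0.01,0,0,0.0,0.0033,0.0014,0.032,0,0,0.0,0.0033,0.0014,0.057,0,0,0.0,0.0033,0.0014,0.083,0,0,0.0,0.0033,0.0014,0.108,0,0,0.0,0.0033,0.0014,0.126,0,0,0.0,0.0033,0.0014,0.135,0,0,0.0,0.0033,0.0014,0.137,0,0,0.0]'

```text
t: 46.05
position: [0.5316, 0.0022, 0.2467]
orientation: [-179.8, -0.0, 91.7]
force: [-0.3, -0.9, -0.4]
gripper_width: 0.04
finger_force: 25.0
```

>>> carry_out --steps '[0,0,0,0,0,0,0,0,0,0,0,0,0,0,0,0,0,0]'

```text
t: 46.3
position: [0.5329, 0.0022, 0.2498]
orientation: [179.9, 0.0, 91.7]
force: [-0.1, 0.1, -1.3]
gripper_width: 0.0397
finger_force: 25.0
```

```bash
python3 -c "
from h import *
plan((.532,.002,.2345,91.6)); find('scene','wipes_box'); find('top','wipes_box','box_pad')"
```

```text
t 46.3 p [0.5329 0.0022 0.2498] o [1.7988e+02 1.0000e-02 9.1670e+01] w 0.0397 f [-0.1  0.1 -1.3]
[-0.0002, -0.0009, 0.0153] [0.0021, 0.0002, 0.0012]
scene wipes_box 0.94 330 ztop 0.116 med [ 0.5337 -0.0226  0.1147] rect [535.3 -21.6] [15. 38.] 86.0
scene wipes_box 0.67 2531 ztop 0.019 med [0.4922 0.332  0.0167] rect [494.5 326.8] [228. 113.] 3.7
```

>>> carry_out --steps '[0,-0.0009,0.004,0,0,0,0,-0.0009,0.008,0,0,0,0,-0.0009,0.011,0,0,0,0,-0.0009,0.0135,0,0,0,0,-0.0009,0.015,0,0,0,0,-0.0009,0.0153,0,0,0,0,-0.0009,0.0153,0,0,0]'

```text
t: 47.13
position: [0.5313, 0.0022, 0.2341]
orientation: [-180.0, 0.1, 91.7]
force: [-5.8, -0.3, 13.0]
gripper_width: 0.0399
finger_force: 25.0
```

>>> carry_out --steps '[0,0,0,0,0,0,0,0,0,0,0,0,0,0,0,0,0,0,0,0,0,0,0,0,0,0,0,0,0,0,0,0,0,0,0,0]' --claw 0.08

```text
t: 47.63
position: [0.5315, 0.0021, 0.2332]
orientation: [-180.0, -0.0, 91.7]
force: [-0.3, 0.2, 0.1]
gripper_width: 0.0764
finger_force: 0.0
```

>>> carry_out --steps '[0,0,-0.008,0,0,0,0,0,-0.03,0,0,0,0,0,-0.06,0,0,0,0,0,-0.09,0,0,0,0,0,-0.12,0,0,0,0,0,-0.145,0,0,0,0,0,-0.155,0,0,0,0,0,-0.155,0,0,0]'

```text
t: 48.3
position: [0.532, 0.0023, 0.3911]
orientation: [179.7, 0.0, 91.7]
force: [0.2, 0.4, 0.1]
gripper_width: 0.0798
finger_force: 0.0
```

```bash
python3 -c "
from h import *
find('scene','wipes_box','box_pad','jar'); find('top','jar')
plan((.401,-.3172,.39,92))"
```

```text
scene wipes_box 0.71 840 ztop 0.103 med [0.5337 0.0008 0.1003] rect [531.7   1.9] [41. 61.] 1.5
scene box_pad 0.74 244 ztop 0.011 med [ 0.5539 -0.0041  0.0075] rect [534.9   4.4] [87. 60.] 89.3
scene jar 0.83 873 ztop 0.104 med [ 0.4051 -0.3166  0.1018] rect [ 402.9 -317.1] [53. 51.] 16.1
scene jar 0.43 698 ztop 0.01 med [0.5328 0.0944 0.0075] rect [531.9  95.4] [79. 83.] 55.5
top jar 0.67 352 ztop 0.103 med [ 0.4057 -0.3246  0.1008] rect [ 418.  -210.7] [267.  46.] 82.2
t 48.6 p [0.5311 0.002  0.3868] o [-1.7984e+02 -2.0000e-02  9.1700e+01] w 0.0803 f [-0.4  1.   0.5]
[-0.3152, -0.1396, -0.0029] [-0.0027, -0.0003, -0.0052]
```

>>> carry_out --steps '[-0.012,-0.005,0,0,0,0,-0.04,-0.018,0,0,0,0,-0.074,-0.033,0,0,0,0,-0.108,-0.048,0,0,0,0,-0.142,-0.063,0,0,0,0,-0.176,-0.078,0,0,0,0,-0.21,-0.093,0,0,0,0,-0.244,-0.108,0,0,0,0]' --claw 0.0878

```text
t: 49.27
position: [0.4296, -0.2464, 0.3875]
orientation: [-179.9, -0.0, 91.7]
force: [-0.2, -0.2, -0.5]
gripper_width: 0.0877
finger_force: 0.0
```

>>> carry_out --steps '[-0.028,-0.012,0,0,0,0,-0.05,-0.022,0,0,0,0,-0.064,-0.028,0,0,0,0,-0.07,-0.031,0,0,0,0,-0.0712,-0.0316,0,0,0,0,-0.0712,-0.0316,0,0,0,0,-0.0712,-0.0316,0,0,0,0]'

```text
t: 49.85
position: [0.4019, -0.3158, 0.3881]
orientation: [-180.0, -0.0, 91.8]
force: [0.2, 0.5, -0.0]
gripper_width: 0.0877
finger_force: 0.0
```

```bash
python3 -c "
from h import *
plan((.4018,-.3176,.2302,92))"
```

```text
t 49.85 p [ 0.4019 -0.3158  0.3881] o [-1.800e+02 -5.000e-02  9.179e+01] w 0.0877 f [ 0.2  0.5 -0. ]
[-0.0019, -0.0001, 0.1579] [-0.0, -0.0008, -0.0036]
```

>>> carry_out --steps '[-0.0015,0,0.01,0,0,0,-0.0015,0,0.035,0,0,0,-0.0015,0,0.062,0,0,0,-0.0015,0,0.09,0,0,0,-0.0015,0,0.118,0,0,0,-0.0015,0,0.142,0,0,0,-0.0015,0,0.154,0,0,0,-0.0015,0,0.1575,0,0,0]'

```text
t: 50.52
position: [0.401, -0.3174, 0.2285]
orientation: [-179.8, -0.2, 91.8]
force: [-0.0, -0.8, 0.6]
gripper_width: 0.0878
finger_force: 0.0
```

>>> carry_out --steps '[0,0,0,0,0,0,0,0,0,0,0,0,0,0,0,0,0,0,0,0,0,0,0,0,0,0,0,0,0,0,0,0,0,0,0,0,0,0,0,0,0,0,0,0,0,0,0,0]' --claw 0.045 --squeeze 35

```text
t: 51.18
position: [0.4015, -0.3189, 0.2319]
orientation: [179.9, 0.1, 91.7]
force: [-1.0, -0.5, 6.8]
gripper_width: 0.0594
finger_force: 35.0
```

```bash
python3 -c "
from h import *
plan((.4018,-.3176,.385,92),(.5295,.0945,.385,92))"
```

```text
t 51.18 p [ 0.4015 -0.3189  0.2319] o [1.7994e+02 8.0000e-02 9.1670e+01] w 0.0594 f [-1.  -0.5  6.8]
[0.0011, 0.0005, -0.1531] [0.001, 0.0014, -0.0057]
[0.4074, 0.142, 0.0] [0.0, 0.0, 0.0]
```

>>> carry_out --steps '[0,0,-0.008,0,0,0,0,0,-0.025,0,0,0,0,0,-0.05,0,0,0,0,0,-0.08,0,0,0,0,0,-0.108,0,0,0,0,0,-0.132,0,0,0,0,0,-0.15,0,0,0,0,0,-0.158,0,0,0]'

```text
t: 51.85
position: [0.4015, -0.3185, 0.3918]
orientation: [179.8, 0.1, 91.7]
force: [-0.2, 0.1, -2.8]
gripper_width: 0.0599
finger_force: 35.0
```

>>> carry_out --steps '[0.01,0.003,0,0,0,0,0.032,0.011,0,0,0,0,0.062,0.021,0,0,0,0,0.095,0.033,0,0,0,0,0.128,0.044,0,0,0,0,0.161,0.055,0,0,0,0,0.194,0.067,0,0,0,0,0.227,0.078,0,0,0,0]'

```text
t: 52.52
position: [0.4721, -0.087, 0.3875]
orientation: [-179.9, -0.0, 91.7]
force: [0.5, -0.1, -2.7]
gripper_width: 0.0598
finger_force: 35.0
```

>>> carry_out --steps '[0.033,0.011,0,0,0,0,0.066,0.023,0,0,0,0,0.099,0.034,0,0,0,0,0.13,0.044,0,0,0,0,0.156,0.053,0,0,0,0,0.174,0.06,0,0,0,0,0.1812,0.062,0,0,0,0,0.1812,0.062,0,0,0,0]'

```text
t: 53.18
position: [0.5285, 0.096, 0.3875]
orientation: [-179.9, -0.1, 91.9]
force: [-0.2, -0.2, -2.6]
gripper_width: 0.0593
finger_force: 35.0
```

```bash
python3 -c "
from h import *
plan((.5295,.0932,.2355,91.7))"
```

```text
t 53.18 p [0.5285 0.096  0.3875] o [-1.7987e+02 -7.0000e-02  9.1920e+01] w 0.0593 f [-0.2 -0.2 -2.6]
[-0.0031, 0.0013, 0.152] [-0.0023, -0.0012, 0.0039]
```

>>> carry_out --steps '[0,0,0.01,0,0,0,0,0,0.032,0,0,0,0,0,0.057,0,0,0,0,0,0.083,0,0,0,0,0,0.108,0,0,0,0,0,0.126,0,0,0,0,0,0.135,0,0,0,0,0,0.138,0,0,0]'

```text
t: 53.85
position: [0.5282, 0.0918, 0.2486]
orientation: [-179.8, 0.1, 91.6]
force: [-0.0, 0.4, -3.1]
gripper_width: 0.0595
finger_force: 35.0
```

>>> carry_out --steps '[0,0,0,0,0,0,0,0,0,0,0,0,0,0,0,0,0,0,0,0,0,0,0,0]'

```text
t: 54.18
position: [0.5296, 0.0935, 0.2519]
orientation: [179.9, 0.0, 91.7]
force: [0.5, 0.8, -3.4]
gripper_width: 0.0592
finger_force: 35.0
```

```bash
python3 -c "
from h import *
plan((.5295,.0932,.2355,91.7)); find('top','jar')"
```

```text
t 54.18 p [0.5296 0.0935 0.2519] o [179.89   0.    91.68] w 0.0592 f [ 0.5  0.8 -3.4]
[-0.0003, -0.0001, 0.0164] [0.0019, 0.0, -0.0004]
```

>>> carry_out --steps '[0,0,0.004,0,0,0,0,0,0.008,0,0,0,0,0,0.0115,0,0,0,0,0,0.014,0,0,0,0,0,0.0155,0,0,0,0,0,0.016,0,0,0,0,0,0.016,0,0,0]'

```text
t: 54.87
position: [0.529, 0.0936, 0.235]
orientation: [-180.0, 0.0, 91.7]
force: [-3.5, -0.6, 2.1]
gripper_width: 0.0595
finger_force: 35.0
```

>>> carry_out --steps '[0,0,0,0,0,0,0,0,0,0,0,0,0,0,0,0,0,0,0,0,0,0,0,0,0,0,0,0,0,0,0,0,0,0,0,0]' --claw 0.0878

```text
t: 55.37
position: [0.5293, 0.0936, 0.2348]
orientation: [180.0, -0.0, 91.7]
force: [0.7, 0.4, 0.3]
gripper_width: 0.0874
finger_force: 0.0
```

>>> carry_out --steps '[0,0,-0.008,0,0,0,0,0,-0.03,0,0,0,0,0,-0.06,0,0,0,0,0,-0.09,0,0,0,0,0,-0.12,0,0,0,0,0,-0.15,0,0,0,0,0,-0.175,0,0,0,0,0,-0.19,0,0,0]'

```text
t: 56.03
position: [0.5292, 0.0941, 0.4286]
orientation: [179.8, -0.0, 91.7]
force: [0.7, 0.5, 0.0]
gripper_width: 0.088
finger_force: 0.0
```

>>> carry_out --steps '[0.03,0,0,0,0,0,0.06,0,0,0,0,0,0.09,0,0,0,0,0,0.12,0,0,0,0,0,0.15,-0.01,0,0,0,0,0.18,-0.02,0,0,0,0,0.2,-0.03,0,0,0,0,0.2,-0.03,0,0,0,0]'

```text
t: 56.7
position: [0.4898, 0.2976, 0.4259]
orientation: [-180.0, -0.2, 92.1]
force: [0.1, -0.5, -0.9]
gripper_width: 0.088
finger_force: 0.0
```

```bash
python3 -c "
from h import *
find('scene','jar','wipes_box','bottle','jar_pad','bottle_pad','box_pad','comb','finger_brush',save='f1'); find('top','jar','wipes_box','bottle')"
```

```text
scene jar 0.9 769 ztop 0.107 med [0.5305 0.0937 0.1053] rect [530.5  95.2] [52. 53.] 37.6
scene wipes_box 0.69 832 ztop 0.103 med [0.534  0.0011 0.1003] rect [531.5   2.3] [40. 62.] 1.6
scene bottle 0.98 479 ztop 0.119 med [ 0.3881 -0.1227  0.1183] rect [ 386.8 -123.1] [20. 19.] 61.6
scene bottle 0.57 507 ztop 0.126 med [ 0.5355 -0.09    0.1249] rect [534.9 -90.1] [22. 20.] 49.8
scene bottle_pad 0.48 219 ztop 0.01 med [ 0.5508 -0.0949  0.0073] rect [543.7 -91.6] [64. 49.] 71.0
scene box_pad 0.62 246 ztop 0.01 med [ 0.5531 -0.02    0.0076] rect [547.9  -8.3] [95. 54.] 57.6
scene comb 0.58 475 ztop 0.02 med [0.4752 0.3182 0.0163] rect [494.9 327.4] [180.  38.] 2.9
top jar 0.57 745 ztop 0.106 med [0.5266 0.0955 0.1042] rect [525.9  95.9] [54. 52.] 88.3
top wipes_box 0.65 598 ztop 0.103 med [0.5282 0.0038 0.0995] rect [528.7   2.1] [57. 38.] 89.8
top bottle 0.77 424 ztop 0.118 med [ 0.3839 -0.1225  0.1173] rect [ 384.  -122.6] [20. 21.] 2.1
top bottle 0.7 396 ztop 0.125 med [ 0.5319 -0.0891  0.124 ] rect [532.2 -88.9] [20. 20.] 87.7
```

View pics/f1.png

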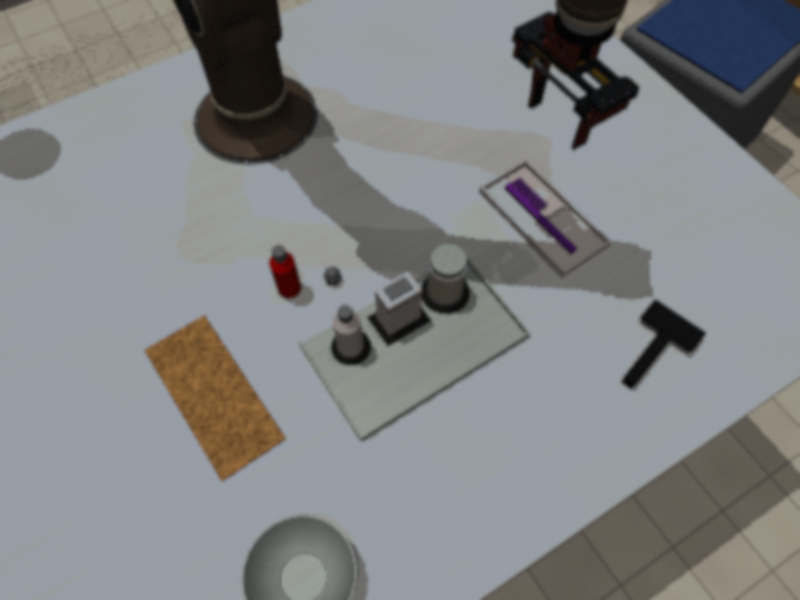

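The jar (447,278), box (400,305) and bottle (349,335) each stand centred on their pads. The comb (540,215) is flat in the tray, and the brush (332,275) and red bottle (285,272) haven't moved.

```bash
python3 -c "
from rig import r
print(r.sign_off())"
```

```text
the job is handed in; nothing more can be done
None
```

I've handed the job in after about 57 s: the comb lies flat in the white tray and the jar, bottle and squared-up wipes box stand upright, within about 2 mm of the middle of their own pads. Nothing was tipped, and the finger brush and red look-alike are where they started.

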